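# Push a roll of tape back into its sloped store lane

### The arm

A 6-joint arm with a two-finger parallel gripper is mounted at the origin on a cart in front of the work surface, level with it; the furniture and walls round the work are solid. World frame = base frame: x ahead of the robot, y to its left, z up, the work surface at z = 0. Lengths are in m, angles in rad, forces in N, time in s.
With the tool pointing down it reaches from about 0.375 to 0.975 m from the base axis. Payload 3.8 kg.
Tool frame: the origin (TCP) lies midway between the tips of the shut fingers; the grasp point (between the pads) lies 19 mm behind it; z points along the fingers, y is the line along which they close (so a half turn about z gives the same grasp; the last joint's range is limited). The gripper opens to 85 mm and grips with 20 to 120 N. Pads are 22 mm wide; open, the fingers measure 114 mm over their backs; the gripper's body (76 mm by 85 mm) begins 54 mm behind the grasp point. The pads swing forward as they close: fully open they stand 13 mm farther back than shut.
Start: joints at [-1.151, 0.264, 1.604, -0, 1.274, -0.037], TCP at [0.298, -0.606, 0.231] pointing down, gripper open.
Joint ranges: [-2.63, 2.63], [-0.94, 2.18], [0.31, 2.57], [-1.31, 4.45], [0, 2.66], [-2.55, 2.55]. Speed limits (rad/s): [2.57, 2.57, 3.14, 3.14, 3.14, 3.14].

### API

Orientations are given as [roll, pitch, yaw] about the fixed x, y, z axes, in that order (R = Rz(yaw) Ry(pitch) Rx(roll)).
In Python, from station import manip gives the robot as it stands.
- The arm moves only by the shell command python3 -m pendant 'ROWS' [FORCE]. ROWS is JSON, a list that holds one entry, the list of rows, each a list of 5 numbers: the shift along the world's x, y, z in cm, then the turn about the world's z in degrees, then the opening, from 0 (shut) to 1 (fully open). A call has 1 to 8 rows; each row is the pose to reach, as a shift and turn from the pose commanded when the call began; what a row does not reach only later rows make up. A row lasts 1/12 s, in which the tool goes at most 41.7 mm and 7.16 degrees, less where a joint would pass 70% of its speed; a pose out of reach is approached as far as the arm can. A call with a gripper value outside its range is refused whole. The fingers move at their own pace and stop on an object; FORCE is the grip in N (left out, the last holds). Time passes only in rows, so rows that repeat a pose let the fingers close. It gives the time, the measured TCP pose, the force, the opening and the grip force at its end, in the units of the state.
- manip.read_state(): the state, without advancing time (a new reading comes with each control period).
- manip.capture(name): name is "scene" or "side" or "wrist"; returns a dict with "color" (420x560x3 uint8, red, green, blue), "fov_y" (degrees; the focal length in pixels is half the picture's height over the tangent of half this angle, whatever the lens; pixels are square), "cx", "cy" (the principal point, pixels), "T" (4x4, takes a point from camera to world coordinates); the wrist camera has in their place "T_tool_cam" (4x4, takes a point from camera to tool coordinates, whose origin is the TCP and whose axes are the flange's). Camera axes: x right, y down, z forward; pixel columns grow to the right and rows downward; lengths in m; the calibration is good to about 2 mm. A picture is of the moment at which its call begins: read the wrist's pose just before it. There is no depth.
- manip.job_done(): hands the job in; it is judged then, once.
The state is a dict: "clock": time; "qpos": joint angles; "qd": joint speeds; "joint_efforts": joint torques, N m; "tool_pos": TCP position; "orientation": TCP orientation; "contact_force": force on the tool from outside, world axes, zero at the start; "torque": the same for the moment, N m; "gripper_width": finger opening in m; "grasp_force": force on a finger pad.
Only numpy, scipy, OpenCV 4.12 (cv2) and the standard library are available. Lean on these libraries where they do the work, as an engineer would, in place of code of your own. Each camera call takes 0.05 s, during which the arm holds its last target. There are 200 camera calls.

### The job

A roll of masking tape stands in the low end of the sloped tape lane. Push it up the gutter with the fingertips until it has passed the spring catch and the catch has sprung up behind it, then ease off so that both rolls settle back against the catch and stay up there. Push it gently and steadily, without flicking it, and do not pinch it or lift it out of the gutter; leave the lane clear and do not disturb the other things on the desk.

Things in the scene. Friction and masses are not known exactly. Their poses are not given: they have to be found in the camera images.
- gutter: the straight sloped gutter of the tape lane, grey sheet steel, fixed. Origin: on the gutter's floor, centre line, at the inside of the low lip, 20 mm above the desk; x runs uphill along the floor (8 degrees above level), y across to the left looking uphill, z square to the floor. Clear width 29 mm; side walls 2 mm thick (hem 4.4 mm), 34 mm high above the floor; low lip 14 mm high
- loose_roll_centre (a point): centre of the roll of masking tape that stands on edge at the low end, leaning on the low lip (gutter x = 34 mm): 99 mm in diameter, 25 mm wide, about 0.12 kg, free to roll. Its axis lies across the gutter, 49.5 mm above the floor, so its upper two thirds stand clear above the walls. It rolls and slides easily, and rolls back down when let go below the catch
- stored_roll_centre (a point): centre of the second, equal roll, which starts uphill of the catch and leans back on it (centre at gutter x = 154 mm). The loose roll, pushed against it, rolls it further uphill until it meets the buffer; the loose roll's centre is then at gutter x = 175 mm and can go no further
- catch (a joint): one-way spring catch: a steel leaf 11 mm wide in a slot of the gutter's floor, hinged at gutter x = 61 mm, rising uphill to its tip. 0 = fully up, 0.6 rad = pressed flush. A roll moving uphill presses it down with under 1 N; it springs up by itself once that roll's centre is beyond gutter x = 154 mm and then holds the roll there
- catch_tip (a point): centre of the catch's rounded tip (3 mm radius); at gutter x = 106 mm, 28 mm above the floor when up
- stapler: desk stapler, 34x118x48 mm, a bystander. Origin at the centre of its underside
- scissors: pair of scissors lying flat, 87x199x9 mm, a bystander. Origin at the centre of its underside
- tape_dispenser: small tape dispenser, 26x126x56 mm, a bystander. Origin at the centre of its underside
- gutter_end (a point): high end of the gutter's floor, 324 mm uphill of the low lip, at the foot of a rubber buffer on a 66 mm high end plate, which stops the rolls. The lane's base plate on the desk under the gutter is 270 x 84 mm
Not all that is in view belongs to the job. What is shaped like the part that bears loose_roll_centre but red is not meant.

How it is judged:
On the way:
1. the loose roll has been pushed up past the catch, and the catch has sprung up behind it (x of loose_roll_centre in the frame of gutter above 0.149 m and value of joint catch below 0.12 rad), for 0.1 s.
At the end, for the whole second after the job is handed in: both rolls stand on the gutter's floor uphill of the catch, at rest: the loose roll leans on the raised catch (its centre at gutter x = 147 to 164 mm), the stored roll leans on the loose one (245 to 268 mm), the catch is up (joint under 0.12 rad) (x of loose_roll_centre in the frame of gutter between 0.147 and 0.164 m and x of stored_roll_centre in the frame of gutter between 0.245 and 0.268 m and z of loose_roll_centre in the frame of gutter between 0.045 and 0.055 m and z of stored_roll_centre in the frame of gutter between 0.045 and 0.055 m and value of joint catch below 0.12 rad and contact force between loose_roll and catch above 0.02 N); the robot touches nothing.
It fails at once if a roll was lifted in the gutter (centre more than 70 mm above its floor) (z of any of loose_roll_centre, stored_roll_centre in the frame of gutter above 0.07 m).
It fails at once if a roll was flicked (faster than 0.5 m/s) (linear speed of any of loose_roll, stored_roll above 0.5 m/s).
It fails at once if a roll was pinched or rammed (fingers press on it with more than 30 N) (contact force between the fingers and loose_roll above 30 N or contact force between the fingers and stored_roll above 30 N).
It fails at once if a bystander was moved by more than 20 mm (distance of any of stapler, scissors, tape_dispenser from where it was at the start of the episode above 0.02 m).
It also fails if it takes over 32 s, if anything falls off the work surface, if the arm or the gripper's body presses on something with over 40 N, if the wrist force passes 120 N, or if a joint passes its speed limit or range.

## Working session

There is one attempt and no reset: what is moved stays moved. The work goes in short steps, Python scripts to look and compute and a shell command to move; the robot and the scene stay as the last step left them, time stands still between calls to the robot, and variables do not carry over. Pictures are saved under pics/ and viewed, at most 10 in all, crops included, and the job is handed in when it is done.

```bash
mkdir -p pics; ls; python3 - <<'E'
from station import manip
import cv2,numpy as np
print(manip.read_state())
for n in ["scene","side"]:
    c=manip.capture(n); cv2.imwrite(f"pics/{n}0.png",c["color"][:,:,::-1]); np.savez(f"{n}0.npz",**c)
    print(n,c["fov_y"],c["cx"],c["cy"],np.round(c["T"],4).tolist())
E
```

```text
pics
{'clock': 0.0, 'qpos': array([-1.15083005e+00,  2.64730929e-01,  1.60537649e+00, -2.64968889e-06,
        1.27366226e+00, -3.69153021e-02]), 'qd': array([-0.00096758, -0.00020647,  0.00022661, -0.00117605,  0.00076029,
       -0.00059302]), 'joint_efforts': array([ 3.86465599e-04, -5.15112376e+01, -3.67314005e+01,  3.48389358e-05,
        1.30702194e-02,  1.86037170e-06]), 'tool_pos': array([ 0.29747246, -0.60511611,  0.22997563]), 'orientation': array([-3.13941702e+00, -7.78171272e-05,  4.56882272e-01]), 'contact_force': array([ 0.66969408, -0.02457046, -0.10390706]), 'torque': array([0.02312059, 0.02593625, 0.04535752]), 'grasp_force': 0.0, 'gripper_width': 0.08529009089868207}
scene 45.2108134400058 277.0725353793579 214.71855640936403 [[-0.9113, -0.1789, 0.3708, 0.1008], [-0.4116, 0.4158, -0.811, 0.9267], [-0.0091, -0.8917, -0.4526, 0.6693], [0.0, 0.0, 0.0, 1.0]]
side 55.18649641800353 281.4391274272808 206.18347189453962 [[-0.9987, -0.0378, 0.0354, 0.5769], [-0.0515, 0.6531, -0.7555, 0.6241], [0.0054, -0.7563, -0.6542, 0.7418], [0.0, 0.0, 0.0, 1.0]]
```

View pics/scene0.png

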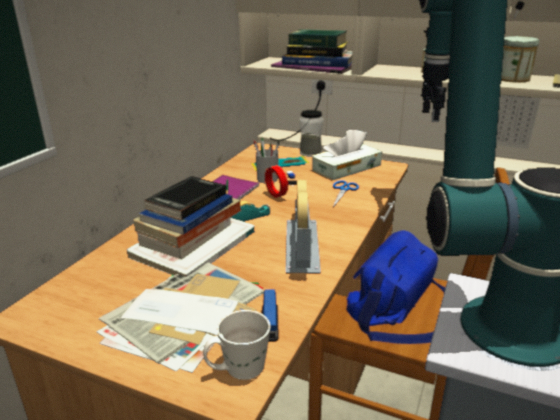

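View pics/side0.png

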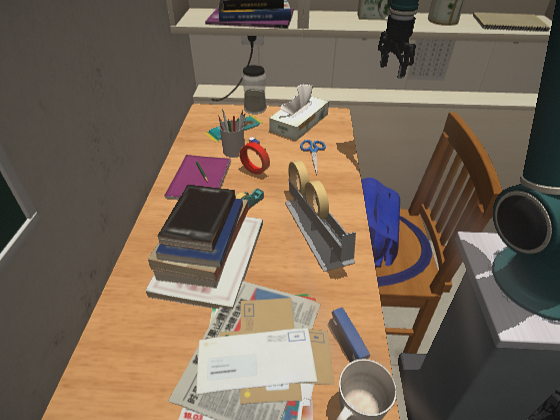

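```bash
python3 - <<'E'
import cv2
a=cv2.imread("pics/side0.png")[145:285,260:380]; b=cv2.imread("pics/scene0.png")[160:290,250:350]
a=cv2.resize(a,(480,560),interpolation=cv2.INTER_CUBIC)
b=cv2.resize(b,(300,390),interpolation=cv2.INTER_CUBIC)
b=cv2.copyMakeBorder(b,0,170,0,0,0)
cv2.imwrite("pics/crop0.png",cv2.hconcat([a,b]))
E
```

```text
(no output)
```

View pics/crop0.png

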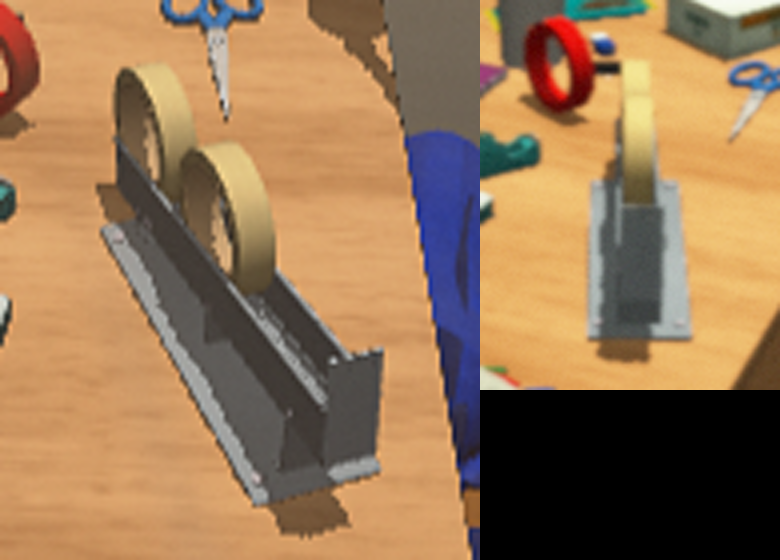

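```bash
cat > h.py <<'E'
import numpy as np
def load(n): return dict(np.load(n+".npz"))
def f(c): return 210/np.tan(np.radians(float(c["fov_y"]))/2)
def ray(c,p):
    d=np.array([(p[0]-c["cx"])/f(c),(p[1]-c["cy"])/f(c),1.]); T=c["T"]; return T[:3,3],T[:3,:3]@d
def onz(c,p,z):
    o,d=ray(c,p); return o+d*(z-o[2])/d[2]
def proj(c,X):
    X=np.atleast_2d(X); q=(X-c["T"][:3,3])@c["T"][:3,:3]; return q[:,:2]/q[:,2:]*f(c)+[c["cx"],c["cy"]]
def tri(cs,ps):
    A=np.zeros((3,3));b=np.zeros(3)
    for c,p in zip(cs,ps):
        o,d=ray(c,p); d=d/np.linalg.norm(d); M=np.eye(3)-np.outer(d,d); A+=M;b+=M@o
    return np.linalg.solve(A,b)
E
python3 - <<'E'
from h import *
s=load("side0");c=load("scene0"); np.set_printoptions(precision=4,suppress=True)
S=lambda x,y:(260+x/4-.4,145+y/4-.4); C=lambda x,y:(250+(x-480)/3-.3,160+y/3-.3)
for n,p in dict(NL=S(258,503),NR=S(380,463),FL=S(103,230)).items(): print(n,onz(s,p,0.003))
for n,p in dict(NL=C(588,338),NR=C(691,338),FL=C(592,183),FR=C(678,183)).items(): print("scene",n,onz(c,p,0.003))
a,b=S(330,358),S(383,350); print("endplate top",onz(s,a,.131),onz(s,b,.131))
print("endplate tri",tri([s,c],[a,C(622,205)]),tri([s,c],[b,C(664,205)]))
E
```

```text
NL [ 0.5038 -0.0024  0.003 ]
NR [ 0.4287 -0.0381  0.003 ]
FL [ 0.6067 -0.2475  0.003 ]
scene NL [0.5029 0.0011 0.003 ]
scene NR [ 0.428  -0.0315  0.003 ]
scene FL [ 0.605  -0.2441  0.003 ]
scene FR [ 0.5301 -0.2764  0.003 ]
endplate top [0.4748 0.003  0.131 ] [ 0.4458 -0.0048  0.131 ]
endplate tri [0.4747 0.0015 0.1294] [ 0.445  -0.0065  0.1307]
```

```bash
python3 -m pendant '[[[4,2.5,0,0,0],[8,5.5,0,-1,0],[11.5,8,0,-2,0],[15,10.5,0,-3,0],[19,13,0,-3.5,0],[23,16,0,-3.5,0],[27,19,0,-3.5,0],[31,21.5,0,-3.5,0]]]' && python3 -m pendant '[[[0,0,0,0,0],[0,0,0,0,0],[0,0,0,0,0]]]' && python3 - <<'E'
from station import manip
import cv2,numpy as np
from h import *
st=manip.read_state(); print(st["clock"],st["tool_pos"],st["orientation"],st["contact_force"],st["gripper_width"])
for n in ["wrist","side"]:
    c=manip.capture(n); cv2.imwrite(f"pics/{n}1.png",c["color"][:,:,::-1])
    if n=="wrist":
        print(np.round(c["T_tool_cam"],4).tolist(),c["fov_y"])
        from scipy.spatial.transform import Rotation as R
        T=np.eye(4);T[:3,:3]=R.from_euler("xyz",st["orientation"]).as_matrix();T[:3,3]=st["tool_pos"]; c["T"]=T@c["T_tool_cam"]
    np.savez(f"{n}1.npz",**c)
a=cv2.imread("pics/wrist1.png");b=cv2.imread("pics/side1.png")[110:290,230:430]
b=cv2.resize(b,(230,207)); b=cv2.copyMakeBorder(b,0,420-207,0,0,cv2.BORDER_CONSTANT)
cv2.imwrite("pics/v1.png",cv2.hconcat([a,b]))
E
```

```text
clock: 0.77
tool_pos: [0.5722, -0.4136, 0.2307]
orientation: [-3.141, 0.001, 0.396]
contact_force: [0.0, -0.7, 1.2]
gripper_width: 0.0001
grasp_force: 0.0
clock: 1.02
tool_pos: [0.5709, -0.4151, 0.2305]
orientation: [-3.141, 0.001, 0.397]
contact_force: [0.2, -0.5, -0.5]
gripper_width: -0.0002
grasp_force: 0.0
1.0167 [ 0.57090334 -0.41506088  0.23046365] [-3.14065458e+00  1.34414990e-03  3.96857410e-01] [ 0.16305452 -0.4972589  -0.50151257] -0.0002133897393218082
[[-0.0011, -0.9631, -0.2691, 0.0682], [1.0, -0.0012, 0.0002, -0.0006], [-0.0005, -0.2691, 0.9631, -0.142], [0.0, 0.0, 0.0, 1.0]] 60.92467469054015
```

View pics/v1.png

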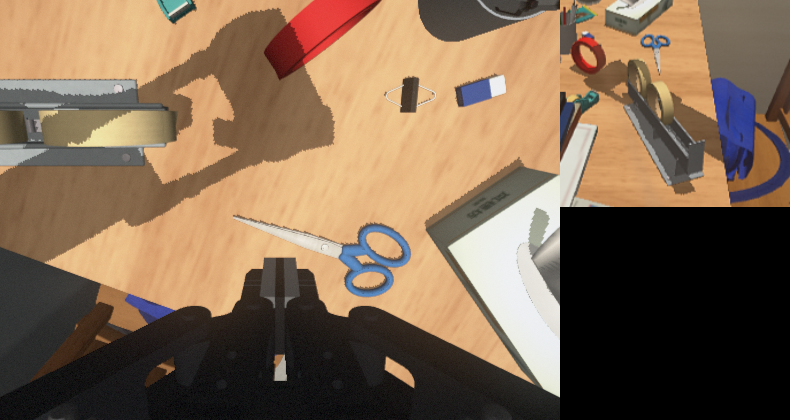

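```bash
python3 - <<'E'
from h import *
import cv2
np.set_printoptions(precision=4,suppress=True)
w=load("wrist1"); im=w["color"]; print(im.shape)
hsv=cv2.cvtColor(im,cv2.COLOR_RGB2HSV)
for r in (120,128,136): print(r,[(x,*im[r,x]) for x in list(range(22,50,2))+list(range(168,186,1))])
for x in (100,150,165): print(x,[(y,*map(int,im[y,x])) for y in range(100,156,2)])
# base plate right corners and long edges at z=.003
for p in [(137,80),(144,165),(2,80),(2,165)]: print(p,onz(w,p,.003))
E
```

```text
(420, 560, 3)
120 [(22, np.uint8(76), np.uint8(69), np.uint8(49)), (24, np.uint8(73), np.uint8(68), np.uint8(57)), (26, np.uint8(113), np.uint8(108), np.uint8(106)), (28, np.uint8(131), np.uint8(127), np.uint8(124)), (30, np.uint8(95), np.uint8(92), np.uint8(91)), (32, np.uint8(70), np.uint8(67), np.uint8(69)), (34, np.uint8(157), np.uint8(150), np.uint8(148)), (36, np.uint8(164), np.uint8(156), np.uint8(155)), (38, np.uint8(170), np.uint8(163), np.uint8(162)), (40, np.uint8(176), np.uint8(156), np.uint8(118)), (42, np.uint8(157), np.uint8(139), np.uint8(99)), (44, np.uint8(122), np.uint8(107), np.uint8(78)), (46, np.uint8(124), np.uint8(111), np.uint8(80)), (48, np.uint8(125), np.uint8(109), np.uint8(80)), (168, np.uint8(110), np.uint8(98), np.uint8(70)), (169, np.uint8(105), np.uint8(92), np.uint8(67)), (170, np.uint8(98), np.uint8(85), np.uint8(63)), (171, np.uint8(90), np.uint8(79), np.uint8(57)), (172, np.uint8(80), np.uint8(71), np.uint8(50)), (173, np.uint8(75), np.uint8(65), np.uint8(48)), (174, np.uint8(69), np.uint8(64), np.uint8(45)), (175, np.uint8(78), np.uint8(67), np.u
[... 4949 characters left out ...]
9, 100, 72), (104, 132, 100, 71), (106, 94, 76, 59), (108, 47, 48, 47), (110, 77, 73, 63), (112, 125, 111, 81), (114, 130, 114, 85), (116, 130, 114, 83), (118, 129, 114, 83), (120, 133, 117, 86), (122, 129, 116, 83), (124, 130, 114, 85), (126, 131, 113, 84), (128, 134, 118, 85), (130, 133, 119, 86), (132, 135, 120, 86), (134, 133, 118, 84), (136, 133, 118, 85), (138, 136, 120, 87), (140, 137, 120, 89), (142, 121, 107, 79), (144, 122, 117, 112), (146, 168, 139, 111), (148, 229, 182, 130), (150, 229, 181, 128), (152, 226, 176, 124), (154, 228, 180, 127)]
(137, 80) [ 0.6097 -0.2482  0.003 ]
(144, 165) [ 0.5328 -0.2785  0.003 ]
(2, 80) [ 0.5591 -0.127   0.003 ]
(2, 165) [ 0.4762 -0.1429  0.003 ]
```

```bash
python3 - <<'E'
from h import *
from scipy.optimize import fsolve
np.set_printoptions(precision=4,suppress=True)
w=load("wrist1")
yaw=np.radians(112.7); u=np.array([np.cos(yaw),np.sin(yaw),0]); l=np.array([-u[1],u[0],0]); z=np.array([0,0,1.])
L=[]
for p in [(41,128),(175.7,128)]:
    o,d=ray(w,p); L.append((np.array([o@u,o[2]]),np.array([d@u,d[2]])/np.hypot(d@u,d[2])))
cr=lambda a,b:a[0]*b[1]-a[1]*b[0]
F=lambda q:[cr(L[0][1],q-L[0][0])+s0*.0495 for s0 in [0]]
def g(q): 
    a=cr(L[0][1],q-L[0][0]); b=cr(L[1][1],q-L[1][0]); return [abs(a)-.0495,abs(b)-.0495]
q=fsolve(g,[np.array([.57,-.266])@u[:2],.075]); print("s,z",q)
top=onz(w,(100,128),q[1]+.049); lat=top@l
P=q[0]*u+lat*l; P[2]=q[1]; print("centre",P,"top",top)
# lateral of base plate and end plate for check
for X in [(.6097,-.2482,0),(.5328,-.2785,0),(.605,-.244,0),(.530,-.276,0),(.4748,.0015,0),(.445,-.006,0),(.503,0,0),(.428,-.035,0)]: X=np.array(X);print(X, "s,l",X@u-q[0],X@l-lat)
E
```

```text
s,z [-0.4662  0.0714]
centre [ 0.5726 -0.2658  0.0714] top [ 0.5777 -0.2781  0.1204]
[ 0.6097 -0.2482  0.    ] s,l 0.0019243955961045223 -0.04105619121105003
[ 0.5328 -0.2785  0.    ] s,l 0.0036476661403203603 0.04157994095056211
[ 0.605 -0.244  0.   ] s,l 0.007612813970745147 -0.03834106756836786
[ 0.53  -0.276  0.   ] s,l 0.0070345482824690775 0.043198282495228835
[0.4748 0.0015 0.    ] s,l 0.28434088164287985 -0.012966541711784796
[ 0.445 -0.006  0.   ] s,l 0.2889218460332227 0.01741938867144377
[0.503 0.    0.   ] s,l 0.2720745241151497 -0.038403256770964456
[ 0.428 -0.035  0.   ] s,l 0.268728644158505 0.044293811419605145
```

```bash
python3 -m pendant '[[[1.8,3.4,-1,0,0],[3.5,6.9,-3,0,0],[3.5,6.9,-6.5,0,0],[3.5,6.9,-10,0,0],[3.5,6.9,-13.5,0,0],[3.5,6.9,-15.5,0,0],[3.5,6.9,-16.7,0,0],[3.5,6.9,-16.7,0,0]]]' && python3 -m pendant '[[[0,0,0,0,0],[0,0,0,0,0]]]' && python3 - <<'E'
from station import manip
import cv2,numpy as np
st=manip.read_state(); print(st["clock"],st["tool_pos"],st["orientation"])
V=[]
for n,(x,y) in dict(wrist=(0,0),side=(250,110),scene=(250,130)).items():
    c=manip.capture(n); im=c["color"][:,:,::-1]
    V.append(cv2.resize(im,(400,300)) if n=="wrist" else cv2.resize(im[y:y+150,x:x+100],(200,300),interpolation=cv2.INTER_CUBIC))
cv2.imwrite("pics/v2.png",cv2.hconcat(V))
E
```

```text
clock: 1.78
tool_pos: [0.6028, -0.3462, 0.0604]
orientation: [-3.136, 0.004, 0.394]
contact_force: [-0.2, 0.4, -0.8]
gripper_width: 0.0001
grasp_force: 0.0
clock: 1.95
tool_pos: [0.6073, -0.3481, 0.0667]
orientation: [3.139, -0.002, 0.395]
contact_force: [-0.1, -1.0, -0.3]
gripper_width: 0.0
grasp_force: 0.0
1.95 [ 0.60726599 -0.3480838   0.06670614] [ 3.13854470e+00 -2.17015277e-03  3.94572455e-01]
```

View pics/v2.png

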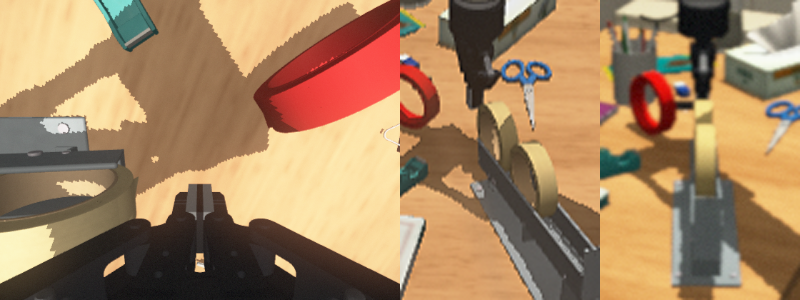

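```bash
python3 -m pendant '[[[-0.12,0.28,0,0,0],[-0.23,0.55,0,0,0],[-0.35,0.83,0,0,0],[-0.46,1.11,0,0,0],[-0.58,1.38,0,0,0],[-0.69,1.66,0,0,0],[-0.81,1.94,0,0,0],[-0.93,2.21,0,0,0]]]'
```

```text
clock: 2.77
tool_pos: [0.5972, -0.3244, 0.0648]
orientation: [3.14, -0.001, 0.396]
contact_force: [0.9, -1.6, 4.4]
gripper_width: -0.0001
grasp_force: 0.0
```

```bash
python3 -m pendant '[[[-0.14,0.32,0.05,0,0],[-0.27,0.65,0.1,0,0],[-0.41,0.97,0.15,0,0],[-0.54,1.29,0.2,0,0],[-0.68,1.61,0.25,0,0],[-0.81,1.94,0.3,0,0],[-0.95,2.26,0.34,0,0],[-1.08,2.58,0.39,0,0]]]'; python3 - <<'E'
from station import manip
import cv2,numpy as np
V=[]
for n,(x,y) in dict(wrist=(0,0),side=(250,110),scene=(250,130)).items():
    c=manip.capture(n); im=c["color"][:,:,::-1]
    V.append(cv2.resize(im,(400,300)) if n=="wrist" else cv2.resize(im[y:y+150,x:x+100],(200,300),interpolation=cv2.INTER_CUBIC))
cv2.imwrite("pics/v3.png",cv2.hconcat(V))
E
```

```text
clock: 3.43
tool_pos: [0.587, -0.2992, 0.0693]
orientation: [3.139, -0.001, 0.396]
contact_force: [2.3, -3.5, 5.1]
gripper_width: -0.0003
grasp_force: 1.5
```

View pics/v3.png

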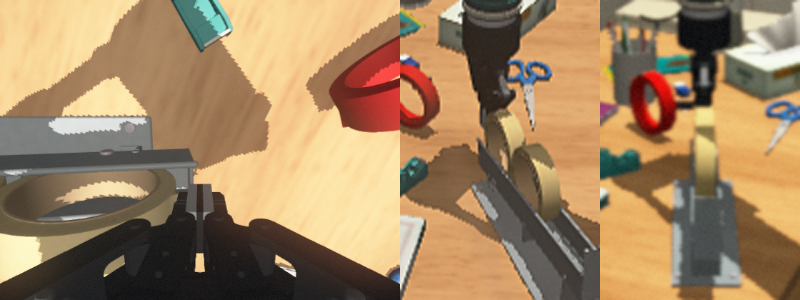

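```bash
python3 -m pendant '[[[-0.14,0.32,0.05,0,0],[-0.27,0.65,0.1,0,0],[-0.41,0.97,0.15,0,0],[-0.54,1.29,0.2,0,0],[-0.68,1.61,0.25,0,0],[-0.81,1.94,0.3,0,0],[-0.95,2.26,0.34,0,0],[-1.08,2.58,0.39,0,0]]]'; python3 -m pendant '[[[-0.14,0.32,0.05,0,0],[-0.27,0.65,0.1,0,0],[-0.41,0.97,0.15,0,0],[-0.54,1.29,0.2,0,0],[-0.68,1.61,0.25,0,0],[-0.81,1.94,0.3,0,0],[-0.95,2.26,0.34,0,0],[-1.08,2.58,0.39,0,0]]]'
```

```text
clock: 4.25
tool_pos: [0.5761, -0.2734, 0.0731]
orientation: [3.139, -0.001, 0.396]
contact_force: [1.6, -4.3, 5.5]
gripper_width: 0.0002
grasp_force: 1.3
clock: 4.92
tool_pos: [0.5654, -0.2476, 0.0771]
orientation: [3.139, -0.001, 0.396]
contact_force: [1.1, -4.4, 6.3]
gripper_width: -0.0003
grasp_force: 1.3
```

```bash
python3 -m pendant '[[[-0.14,0.32,0.05,0,0],[-0.27,0.65,0.1,0,0],[-0.41,0.97,0.15,0,0],[-0.54,1.29,0.2,0,0],[-0.68,1.61,0.25,0,0],[-0.81,1.94,0.3,0,0],[-0.95,2.26,0.34,0,0],[-1.08,2.58,0.39,0,0]]]'; python3 -m pendant '[[[-0.1,0.23,0.03,0,0],[-0.19,0.46,0.07,0,0],[-0.29,0.69,0.1,0,0],[-0.38,0.92,0.14,0,0],[-0.48,1.15,0.18,0,0],[-0.58,1.38,0.21,0,0],[-0.62,1.48,0.23,0,0],[-0.62,1.48,0.23,0,0]]]'; python3 - <<'E'
from station import manip
import cv2,numpy as np
V=[]
for n,(x,y) in dict(wrist=(0,0),side=(250,110),scene=(250,130)).items():
    c=manip.capture(n); im=c["color"][:,:,::-1]; np.savez(n+"4",**c)
    V.append(cv2.resize(im,(400,300)) if n=="wrist" else cv2.resize(im[y:y+150,x:x+100],(200,300),interpolation=cv2.INTER_CUBIC))
cv2.imwrite("pics/v4.png",cv2.hconcat(V))
E
```

```text
clock: 5.58
tool_pos: [0.5546, -0.2217, 0.081]
orientation: [3.139, -0.002, 0.396]
contact_force: [1.8, -4.0, 5.8]
gripper_width: -0.0001
grasp_force: 1.2
clock: 6.25
tool_pos: [0.5482, -0.2066, 0.0831]
orientation: [3.14, -0.001, 0.396]
contact_force: [1.6, -3.3, 6.1]
gripper_width: -0.0001
grasp_force: 0.2
```

View pics/v4.png

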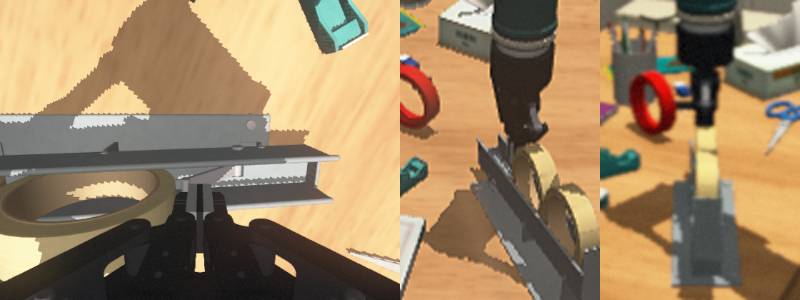

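```bash
python3 -m pendant '[[[-0.06,0.14,0.02,0,0],[-0.12,0.28,0.04,0,0],[-0.17,0.42,0.06,0,0],[-0.23,0.55,0.08,0,0],[-0.27,0.65,0.1,0,0],[-0.27,0.65,0.1,0,0],[-0.27,0.65,0.1,0,0]]]'; python3 - <<'E'
from station import manip
import cv2
c=manip.capture("wrist"); im=c["color"][:,:,::-1]
cv2.imwrite("pics/v5.png",cv2.resize(im[140:330,0:480],(800,317),interpolation=cv2.INTER_CUBIC))
E
```

```text
clock: 6.98
tool_pos: [0.5455, -0.2002, 0.0841]
orientation: [3.14, -0.001, 0.396]
contact_force: [2.4, -2.5, 6.4]
gripper_width: 0.0005
grasp_force: 0.2
```

View pics/v5.png

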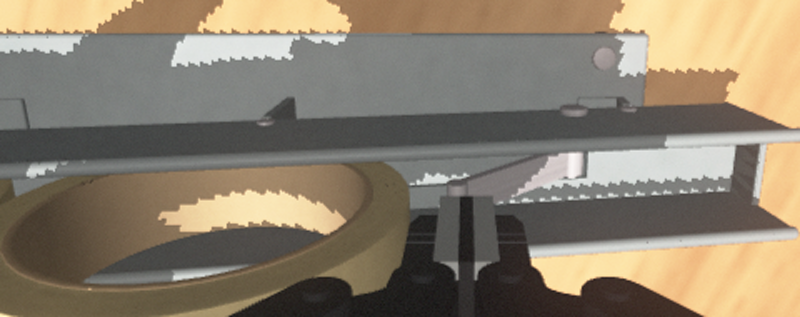

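```bash
for i in 1 2; do python3 -m pendant '[[[0.05,-0.11,-0.02,0,0],[0.09,-0.22,-0.03,0,0],[0.14,-0.33,-0.05,0,0],[0.19,-0.44,-0.07,0,0],[0.23,-0.55,-0.08,0,0],[0.28,-0.66,-0.1,0,0],[0.32,-0.77,-0.12,0,0],[0.37,-0.88,-0.13,0,0]]]'; done; python3 -m pendant '[[[0.1,-0.24,0,0,0],[0.2,-0.48,0,0,0],[0.3,-0.72,0,0,0],[0.4,-0.96,0,0,0],[0.6,-1.4,0,0,0],[0.8,-1.9,0,0,0],[1.2,-2.8,0,0,0],[1.6,-3.7,0,0,0]]]';  python3 -m pendant '[[[0.8,-1.8,1.5,0,0],[1.2,-3,4,0,0],[1.6,-3.7,7,0,0],[1.6,-3.7,10,0,0],[1.6,-3.7,12,0,0],[1.6,-3.7,12,0,0],[1.6,-3.7,12,0,0],[1.6,-3.7,12,0,0]]]'; python3 - <<'E'
from station import manip
import cv2,numpy as np
from h import *
from scipy.spatial.transform import Rotation as R
V=[]
st=manip.read_state()
for n,(x,y) in dict(wrist=(0,0),side=(250,110),scene=(250,130)).items():
    c=manip.capture(n); im=c["color"][:,:,::-1]
    if n=="wrist":
        T=np.eye(4);T[:3,:3]=R.from_euler("xyz",st["orientation"]).as_matrix();T[:3,3]=st["tool_pos"]; c["T"]=T@c["T_tool_cam"]
    np.savez(n+"6",**c)
    V.append(cv2.resize(im,(560,420)) if n=="wrist" else cv2.resize(im[y:y+150,x:x+100],(120,180),interpolation=cv2.INTER_CUBIC))
V[1:]=[cv2.copyMakeBorder(v,0,240,0,0,cv2.BORDER_CONSTANT) for v in V[1:]]
cv2.imwrite("pics/v6.png",cv2.hconcat(V))
E
```

```text
clock: 7.7
tool_pos: [0.5474, -0.2081, 0.0807]
orientation: [-3.14, 0.002, 0.396]
contact_force: [0.6, 0.1, -0.2]
gripper_width: -0.0001
grasp_force: 0.0
clock: 8.37
tool_pos: [0.5522, -0.2175, 0.0806]
orientation: [-3.141, 0.0, 0.396]
contact_force: [0.3, -0.8, 0.5]
gripper_width: 0.0
grasp_force: 0.0
clock: 9.03
tool_pos: [0.5686, -0.2552, 0.0806]
orientation: [3.141, -0.0, 0.396]
contact_force: [0.6, -0.7, 1.3]
gripper_width: -0.0
grasp_force: 0.0
clock: 9.7
tool_pos: [0.5838, -0.2916, 0.1996]
orientation: [-3.141, 0.001, 0.395]
contact_force: [0.2, 0.1, 0.3]
gripper_width: -0.0003
grasp_force: 0.0
```

View pics/v6.png

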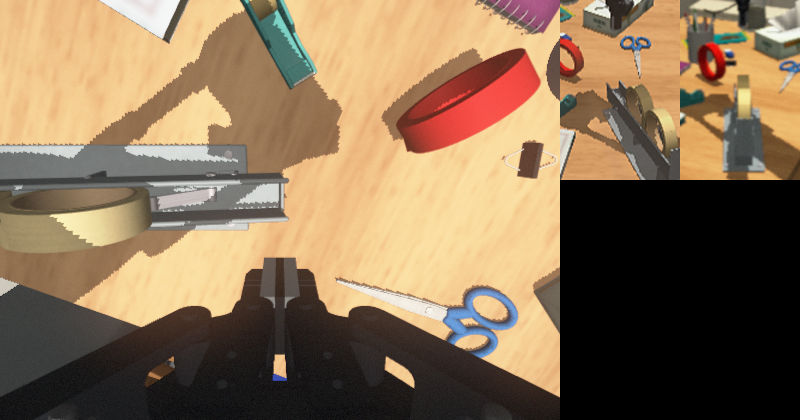

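```bash
python3 -m pendant '[[[0,0,0,0,0],[0,0,0,0,0],[0,0,0,0,0],[0,0,0,0,0],[0,0,0,0,0],[0,0,0,0,0],[0,0,0,0,0],[0,0,0,0,0]]]' | tail -4; python3 - <<'E'
from station import manip
from h import *
from scipy.optimize import brentq
w=load("wrist6"); now=manip.capture("wrist")["color"].astype(int)
print("moved px", (abs(now-w["color"].astype(int)).max(2)>40).sum())
r=215; print([tuple(map(int,w["color"][r,x])) for x in range(144,156)])
yaw=np.radians(112.8); u=np.array([np.cos(yaw),np.sin(yaw)]); a=np.radians(8)
s0=np.array([.5726,-.2658])@u
def centre(x): return s0+(x-.034)*np.cos(a), .0730+(x-.034)*np.sin(a)
for px in (150,152):
    o,d=ray(w,(px,r)); o2=np.array([o[:2]@u,o[2]]); d2=np.array([d[:2]@u,d[2]]); d2/=np.hypot(*d2)
    g=lambda x:(lambda q:abs(d2[0]*(q[1]-o2[1])-d2[1]*(q[0]-o2[0]))-.0495)(centre(x))
    print(px,[round(brentq(g,x,x+.01),4) for x in np.arange(.05,.25,.01) if g(x)*g(x+.01)<0])
E
```

```text
orientation: [3.141, -0.0, 0.396]
contact_force: [0.8, -0.0, 0.5]
gripper_width: 0.0001
grasp_force: 0.0
moved px 2847
[(106, 93, 70), (97, 84, 62), (95, 85, 61), (94, 83, 63), (90, 80, 61), (85, 75, 57), (84, 72, 55), (81, 73, 61), (74, 73, 70), (73, 71, 66), (74, 72, 70), (75, 72, 70)]
150 [0.0538, 0.1553]
152 [0.0525, 0.1538]
```

```bash
python3 - <<'E'
from station import manip
from h import *
import cv2
c=manip.capture("side"); d=manip.capture("side"); print("moved",(abs(c["color"].astype(int)-d["color"]).max(2)>40).sum())
im=np.ascontiguousarray(d["color"][:,:,::-1]); yaw=np.radians(112.9); u=np.array([np.cos(yaw),np.sin(yaw),0]); l=np.array([-u[1],u[0],0]); a=np.radians(8); z=np.array([0,0,1.]); ux=u*np.cos(a)+z*np.sin(a); uz=-u*np.sin(a)+z*np.cos(a)
P=np.array([.5726,-.2658,.073]); t=np.linspace(0,2*np.pi,60)[:,None]
big=cv2.resize(im[110:290,240:390],(600,720)[:2][::1],interpolation=cv2.INTER_CUBIC)[:600]
clean=big.copy()
for x in (.154,.253):
    C=P+(x-.034)*ux-.0125*l
    p=proj(d,C+.0495*(np.cos(t)*ux+np.sin(t)*uz)); q=((p-[240,110]+.5)*4).astype(int)
    cv2.polylines(big,[q],True,(0,0,255),1)
cv2.imwrite("pics/v7.png",cv2.resize(cv2.hconcat([clean[:520,40:400],big[:520,40:400]]),(720,520)))
E
```

```text
moved 3
```

View pics/v7.png

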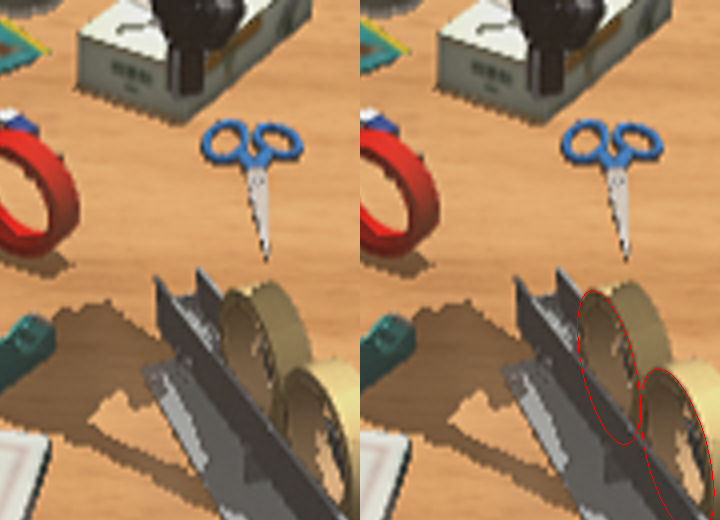

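The outlines predicted for gutter x = 154 mm and 253 mm match the left rims of both rolls. The rolls are still, the arm is clear, and the scissors have not moved.

```bash
python3 -c "
from station import manip
print(manip.job_done())"
```

```text
the job is handed in; nothing more can be done
None
```

I handed the job in with both rolls at rest uphill of the raised catch (measured at about gutter x = 154 and 253 mm) and the arm clear of the lane; the hand-in did not report a verdict.

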